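# Put a fresh AA cell into the back of the kitchen wall clock

### The arm

A 6-joint arm with a two-finger parallel gripper is mounted at the origin on the work surface; the furniture and walls round the work are solid. World frame = base frame: x ahead of the robot, y to its left, z up, the work surface at z = 0. Lengths are in m, angles in rad, forces in N, time in s.
With the tool pointing down it reaches from about 0.25 to 0.8 m from the base axis. Payload 8.5 kg.
Tool frame: the origin (TCP) lies between the finger pads; the fingertips stand ahead of it and the grasp point (between the pads) lies 5 mm behind it (tcp_to_tips is the z of the fingertips in the tool frame, in m); z points along the fingers, y is the line along which they close (so a half turn about z gives the same grasp; the last joint's range is limited). The gripper opens to 85 mm and grips with 20 to 120 N. Pads are 22 mm wide; open, the fingers measure 114 mm over their backs; the gripper's body (76 mm by 85 mm) begins 54 mm behind the grasp point. The pads swing forward as they close: fully open they stand 13 mm farther back than shut.
Start: joints at [1.205, 0.238, -0.013, 1.319, 0, 1.571], TCP at [0.188, 0.49, 0.245] pointing down, gripper open.
Joint ranges: [-2.66, 2.66], [-1.03, 1.9], [-1.14, 1.46], [-1.82, 2.27], [-1.45, 1.34], [-3.14, 3.14]. Speed limits (rad/s): [2.22, 2.22, 2.79, 3.14, 3.14, 3.14].

### API

Orientations are given as a rotation vector (axis times angle).
In Python, from workcell import * gives the robot as it stands.
- The arm moves only by the tool play_rows, never from a script. Its argument "motion" is one flat list of numbers, 7 for each row, row after row: the closure in counts, from 0 (fully open) to 255 (shut), then the shift along the world's x, y, z in cm, then the turn, a rotation vector about the world's x, y, z in degrees. In form: [hand, x, y, z, ax, ay, az, hand, x, y, z, ax, ay, az, ...]. A call has exactly 5 rows; each row is the pose to reach, as a shift and turn from the pose commanded when the call began; what a row does not reach only later rows make up. A row lasts 1/10 s, in which the tool goes at most 50 mm and 8.59 degrees, less where a joint would pass 70% of its speed; a pose out of reach is approached as far as the arm can. A call with a gripper value outside its range is refused whole. The fingers move at their own pace and stop on an object; "force" is the grip in N (left out, the last holds). Time passes only in rows, so rows that repeat a pose let the fingers close, or fill a call up. It gives the time, the measured TCP pose, the force, the opening and the grip force at its end, in the units of the state.
- get_obs(): the state, without advancing time (a new reading comes with each control period).
- camera(name): name is "side" or "top" or "wrist"; returns the picture (400x640x3 uint8, red, green, blue); there is no depth.
- camera_params(name): a dict with "fx", "fy", "cx", "cy" (pixels), "rvec" (rotation vector, rad) and "tvec" (3), from world to camera coordinates, as OpenCV has them. Camera axes: x right, y down, z forward; pixel columns grow to the right and rows downward; lengths in m; the calibration is good to about 2 mm. The wrist camera is an equidistant fisheye: a pixel r from the principal point sees the ray r / f radians off the axis. A picture is of the moment at which its call begins: read the wrist's pose just before it. camera_params takes no time and is no camera call; for the wrist camera it gives the pose at the moment of the call.
- close_job(): hands the job in; it is judged then, once.
Trained networks look in the newest picture that a camera, given by its name, has taken for a name from the list of things; names that differ only in an ending like _2 or _b are one class to them, and where a whole thing is asked for, a point or a joint stands for the part that bears it (a point fixed in the world has none). Each returns a list of dicts, best first, with "conf" (0 to 1); they miss things now and then, are a little off and sometimes report something else, mostly with a low value. They report only what shows in the picture. A call takes as long as a camera call.
- look_for(camera, thing): "at" ([x, y, z] in m, in the coordinates of the camera as it stood for that picture, good to about 4 mm: the middle of the surface that is visible of it).
- masks_of(camera, thing): "mask" (400x640 bool, what is visible of it).
- pinpoint(camera, thing): "at" ([x, y, z] in m, in the coordinates of the camera as it stood for that picture, good to about 4 mm: a listed point, or the origin of a listed thing).
The state is a dict: "time_s": time; "joint_positions": joint angles; "qvel": joint speeds; "tau": joint torques, N m; "tcp_pos": TCP position; "tcp_rot": TCP orientation; "ft_force": force on the tool from outside, world axes, zero at the start; "ft_torque": the same for the moment, N m; "finger_gap": finger opening in m; "gripper_force": force on a finger pad.
Only numpy, scipy, OpenCV 4.12 (cv2) and the standard library are available. Lean on these libraries where they do the work, as an engineer would, in place of code of your own. Each camera call takes 0.05 s, during which the arm holds its last target. There are 200 camera calls.

### The job

The kitchen clock lies face down with its empty battery bay upward: fit the AA cell lying on the counter. Tuck the cell's flat end in under the little roof and push it back against the spring contact while the knobbed end is still raised, then press the knobbed end down past the hook at the other end until it snaps under and the cell lies level in the bay, held between spring and hook. Spring, hook and housing are thin and the clock's back is bowed, so feel your way and never press on them, directly or through the cell, with more than about 15 N (1.5 kg); leave the other things on the counter where they are.

Things in the scene. Friction and masses are not known exactly. Their poses are not given: they have to be found in the camera images.
- cell: AA cell, green and yellow, a plain cylinder 14.7 mm in diameter and 50.3 mm long, 23 g, lying on the counter on its side. Origin at the centre of its flat (minus, yellow) end; its z axis runs along the cell towards the knobbed (plus) end
- cell_plus (a point): centre of the cell's knobbed plus end, 50 mm from the flat end along the cell's z axis. In place, the cell lies on the bay floor from x = -25 to +25 mm of the bay, its axis 7.4 mm above the floor, pushed against the post by about 6 N; most of it stands proud of the housing and can be held by its sides
- wall_clock: round wall clock, 250 mm across, face down on a round cork mat (274 mm, 4 mm thick), fixed to the counter. Origin at the clock's centre at counter height, z up, x along the battery bay from its spring end to its hook end. Pale metal rim 30 mm high over the counter, inner radius 113 mm; inside it a white back at 12 mm carries the black movement housing, 75 x 59 mm, flat top nominally at 30.5 mm
- bay (a point): where the centre of the bay floor should be, 28 mm above the counter, at (0, -16) mm in the clock's x, y; axes as the clock's. But the clock's thin back is bowed: the whole movement (floor, spring, roof, hook) stands up to 5 mm higher or lower than these points say, which is not measured. The floor is a trough along x, 12.6 mm wide, 2.5 mm below the housing top; housing x -44..+31, y -12..+47 mm from here
- spring (a point): centre of the upright spring contact plate's face when free: x = -21 mm, 7.6 mm above the bay floor; the plate is 11 mm wide, 12 mm high. It yields towards -x by at most 10.5 mm: 1.1 N at the start, then 1.1 N per mm
- pocket_roof (a point): middle of the lower front edge of the roof over the spring, x = -22 mm, 17 mm above the bay floor. The roof, 23 mm wide, runs back from here to x = -33 mm, top 19.2 mm above the floor; cheeks 18 mm apart carry it, a solid block of that height stands behind, to x = -44 mm
- hook (a point): lower inner edge of the hook, x = +22.5 mm, 15.5 mm above the bay floor, 14 mm wide. It overhangs the contact post (face at x = +25 mm, post to +30 mm, top 20.6 mm) by 2.5 mm. Above 16.8 mm it slopes back at 60 degrees from level: a cell end pressed down on it is pushed back on the spring (plate up to about 9 mm from free), then springs forward under the edge
- mug: striped coffee mug, loose, 84 x 117 x 95 mm; bystander
- timer: wind-up kitchen timer, loose, 71 mm wide, 69 mm high; bystander
- apple: apple, loose, 80 mm; bystander

How it is judged:
On the way:
1. the flat end is in the spring pocket, pushing the spring contact back, while the knobbed end is still raised (x of cell in the frame of bay below -0.02 m and z of cell in the frame of bay below 0.017 m and z of cell_plus in the frame of bay above 0.0185 m and contact force between cell and wall_clock above 1.5 N), for 0.1 s.
At the end, for the whole second after the job is handed in: The cell lies still in the bay, level and along it within 0.06 rad, both ends down on the floor and within 2.5 mm of the centre line, knobbed end under the hook within 1.5 mm of the post, flat end held back against the compressed spring (x of cell_plus in the frame of bay above 0.0235 m and z of each of cell_plus, cell in the frame of bay below 0.0145 m and x of cell in the frame of bay below -0.0235 m and angle between the z axis of cell and the x axis of wall_clock, either way round below 0.06 rad and y of cell_plus in the frame of bay between -0.0025 and 0.0025 m and y of cell in the frame of bay between -0.0025 and 0.0025 m and linear speed of cell below 0.01 m/s); the robot touches nothing.
It fails at once if the cell bears on the clock with more than 32 N, all contacts added (about 13 N of it is only the spring and post holding the cell, so this is a press of some 18 N) (contact force between cell and wall_clock above 32 N).
It fails at once if the gripper or arm bears on the clock with more than 20 N (contact force between any of the fingers, the arm and wall_clock above 20 N).
It fails at once if mug, timer or apple moved by more than 2 cm (distance of any of mug, timer, apple from where it was at the start of the episode above 0.02 m).
It also fails if it takes over 72 s, if anything falls off the work surface, if the arm or the gripper's body presses on something with over 40 N, if the wrist force passes 120 N, or if a joint passes its speed limit or range.

## Working session

There is one attempt and no reset: what is moved stays moved. The work goes in short steps, Python scripts to look and compute and a tool call to move; the robot and the scene stay as the last step left them, time stands still between calls to the robot, and variables do not carry over. Pictures are saved under pics/ and viewed, at most 10 in all, crops included, and the job is handed in when it is done.

Besides the shell and the picture viewer there is one more tool, called after "Request:" by a JSON object that holds its "op" and its "data", one argument or row to a line. play_rows: Moves the arm, as the interface text tells. Its arguments: {"type":"object","properties":{"motion":{"type":"array"},"force":{"type":"number"}},"required":["motion"]}

```bash
ls; mkdir -p pics; cat > h.py <<'E'
from workcell import *
import numpy as np, cv2
from scipy.spatial.transform import Rotation as R
def w(cam,p,P=None):
    P=P or camera_params(cam); M=R.from_rotvec(np.ravel(P["rvec"])).as_matrix()
    return M.T@(np.array(p)-np.ravel(P["tvec"]))
def proj(cam,p,P=None):
    P=P or camera_params(cam); M=R.from_rotvec(np.ravel(P["rvec"])).as_matrix()
    c=M@np.array(p)+np.ravel(P["tvec"]); return np.array([P["fx"]*c[0]/c[2]+P["cx"],P["fy"]*c[1]/c[2]+P["cy"]])
def ray(cam,u,v,P=None):
    P=P or camera_params(cam); M=R.from_rotvec(np.ravel(P["rvec"])).as_matrix()
    d=np.array([(u-P["cx"])/P["fx"],(v-P["cy"])/P["fy"]])
    if cam=="wrist":
        r=np.hypot(*d); d=np.array([*(d/r*np.sin(r)),np.cos(r)])
    else: d=np.array([*d,1])
    return -M.T@np.ravel(P["tvec"]),M.T@d
def atz(cam,u,v,z,P=None):
    o,d=ray(cam,u,v,P); return o+d*(z-o[2])/d[2]
def save(cam,n):
    im=camera(cam); cv2.imwrite(f"pics/{n}.png",im[:,:,::-1]); return im
E
python3 - <<'E'
from h import *
np.set_printoptions(precision=4,suppress=True)
a=save("top","top0");b=save("side","side0")
for c in("top","side"):
    P=camera_params(c);print(c,P["fx"],-R.from_rotvec(np.ravel(P["rvec"])).as_matrix().T@np.ravel(P["tvec"]))
    for t in("cell","cell_plus","wall_clock","bay","spring","pocket_roof","hook","mug","timer","apple"):
        for r in pinpoint(c,t)[:2]: print(c,t,round(r["conf"],2),w(c,r["at"]))
print(get_obs())
cv2.imwrite("pics/both.png",np.vstack([a,b])[:,:,::-1][:, :])
E
```

```text
pics
top 484.42677854890076 [0.4974 0.0856 1.5066]
top cell 0.6 [ 0.4116 -0.2778  0.007 ]
top cell_plus 0.59 [ 0.4136 -0.2265  0.0083]
top wall_clock 0.61 [ 0.5611  0.0073 -0.0013]
top bay 0.8 [0.5735 0.0076 0.0266]
top spring 0.73 [ 0.5735 -0.0156  0.0366]
top pocket_roof 0.65 [ 0.5687 -0.0142  0.0511]
top pocket_roof 0.49 [ 0.5905 -0.2716  0.0038]
top hook 0.56 [0.5776 0.0248 0.046 ]
top mug 0.68 [0.4182 0.4684 0.0009]
top timer 0.63 [ 0.5878 -0.2729  0.007 ]
top apple 0.86 [0.7815 0.1395 0.0034]
top apple 0.19 [ 0.5591  0.0025 -0.001 ]
side 429.9094863732942 [ 0.5812 -0.8859  0.7058]
side cell 0.57 [ 0.4116 -0.2782  0.0075]
side cell_plus 0.52 [ 0.4137 -0.2244  0.0093]
side wall_clock 0.96 [0.5599 0.0085 0.0037]
side wall_clock 0.63 [ 0.5736 -0.0145  0.0321]
side bay 0.56 [0.5819 0.0085 0.0325]
side spring 0.75 [ 0.5756 -0.0159  0.0318]
side pocket_roof 0.64 [ 0.5716 -0.0147  0.0469]
side pocket_roof 0.24 [ 0.4141 -0.2764  0.0109]
side hook 0.6 [0.5758 0.027  0.0479]
side mug 0.7 [ 0.4229  0.4734 -0.0002]
side mug 0.58 [ 0.5909 -0.2796 -0.0009]
side timer 0.7 [ 0.5899 -0.2755 -0.0001]
side apple 0.83 [0.7812 0.1442 0.0042]
{'time_s': 1.1, 'joint_positions': array([ 1.205 ,  0.2382, -0.0135,  1.3192, -0.    ,  1.5708]), 'qvel': array([-0.0011,  0.0007,  0.0006,  0.0005,  0.0007,  0.0015]), 'tau': array([ -0.0013, -53.8595,  34.6692,   0.0029,  -0.    ,   0.    ]), 'tcp_pos': array([0.1878, 0.4902, 0.2453]), 'tcp_rot': array([ 0.5714,  3.0892, -0.0002]), 'ft_force': array([-0.3966, -0.9062,  0.6726]), 'ft_torque': array([0.0133, 0.0493, 0.0034]), 'gripper_force': 0.0, 'finger_gap': 0.08516865831120499}
```

View pics/top0.png

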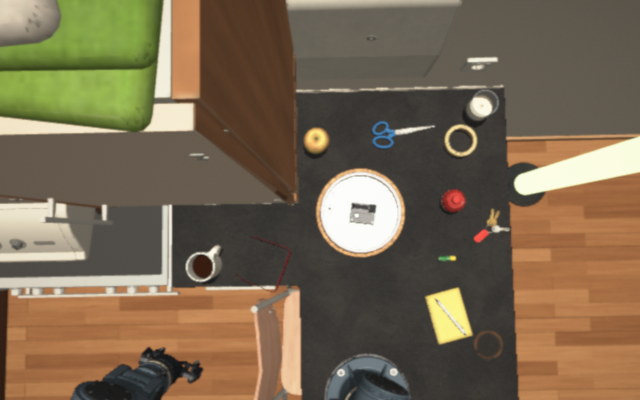

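View pics/side0.png

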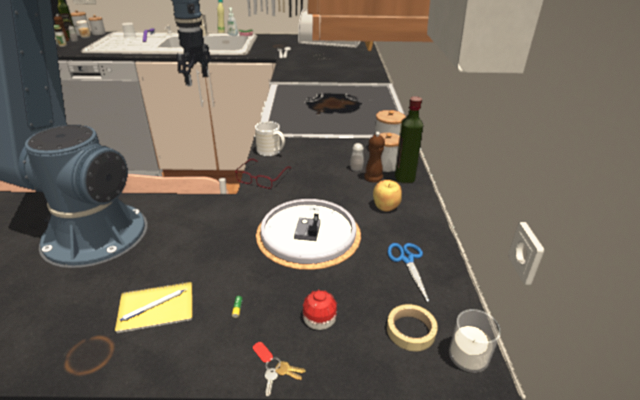

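The cell lies along about +y, with its yellow flat end at −y (top image near (447,258)). The bay at top (362,213) also runs along about +y, and the objects are clear of the path. I'll move over the clock first for a close wrist view.

Request:
{"op": "play_rows", "data": {
  "motion": [0, 2.5, -4, 0, 0, 0, -8, 0, 5, -8, 0, 0, 0, -16, 0, 7.5, -12, 0, 0, 0, -24, 0, 10, -16, 0, 0, 0, -32, 0, 12.5, -20, 0, 0, 0, -40],
  "force": 30
}}

```text
time_s: 1.6
tcp_pos: [0.3133, 0.2887, 0.2455]
tcp_rot: [1.601, 2.703, 0.001]
ft_force: [0.7, 0.6, -0.0]
finger_gap: 0.0854
gripper_force: 0.0
```

Request:
{"op": "play_rows", "data": {
  "motion": [0, 2.5, -4, 0, 0, 0, -8, 0, 5, -8, 0, 0, 0, -16, 0, 7.5, -12, 0, 0, 0, -24, 0, 10, -16, 0, 0, 0, -31, 0, 12.5, -20, 0, 0, 0, -31]
}}

```text
time_s: 2.1
tcp_pos: [0.4385, 0.0884, 0.2456]
tcp_rot: [2.264, 2.178, 0.001]
ft_force: [0.3, 1.4, 0.0]
finger_gap: 0.0856
gripper_force: 0.0
```

Request:
{"op": "play_rows", "data": {
  "motion": [0, 2, -4, -1, 0, 0, 0, 0, 5, -8, -2, 0, 0, 0, 0, 7, -10, -3, 0, 0, 0, 0, 7, -10, -3, 0, 0, 0, 0, 7, -10, -3, 0, 0, 0]
}}

```text
time_s: 2.6
tcp_pos: [0.5075, -0.0102, 0.2148]
tcp_rot: [-2.26, -2.181, 0.001]
ft_force: [-0.9, 0.5, -0.2]
finger_gap: 0.085
gripper_force: 0.0
```

```bash
python3 - <<'E'
from h import *
np.set_printoptions(precision=4,suppress=True)
P=camera_params("wrist");im=save("wrist","w0")
print({k:np.round(np.ravel(v),4) for k,v in P.items()}, "campos",ray("wrist",300,200,P)[0])
for t in("wall_clock","bay","spring","pocket_roof","hook","cell","cell_plus"):
    for r in pinpoint("wrist",t)[:1]: print(t,round(r["conf"],2),w("wrist",r["at"],P))
import workcell; print([k for k in dir(workcell) if not k.startswith('_')]); print(globals().get("tcp_to_tips"))
E
```

```text
{'fx': array([309.7069]), 'fy': array([309.7069]), 'cx': array([322.9586]), 'cy': array([194.4094]), 'rvec': array([-2.8542,  0.0518,  0.0091]), 'tvec': array([-0.5069, -0.0215,  0.3522])} campos [0.5098 0.0605 0.3434]
wall_clock 0.77 [ 0.5616  0.0049 -0.0009]
bay 0.68 [0.5754 0.0039 0.0268]
spring 0.73 [ 0.5708 -0.0157  0.0346]
pocket_roof 0.68 [ 0.5707 -0.0166  0.0479]
hook 0.81 [0.5823 0.0218 0.0437]
cell_plus 0.48 [ 0.4105 -0.2291  0.0043]
['PlanningError', 'camera', 'camera_params', 'close_job', 'get_obs', 'look_for', 'masks_of', 'pinpoint', 'tcp_to_tips']
0.014
```

View pics/w0.png

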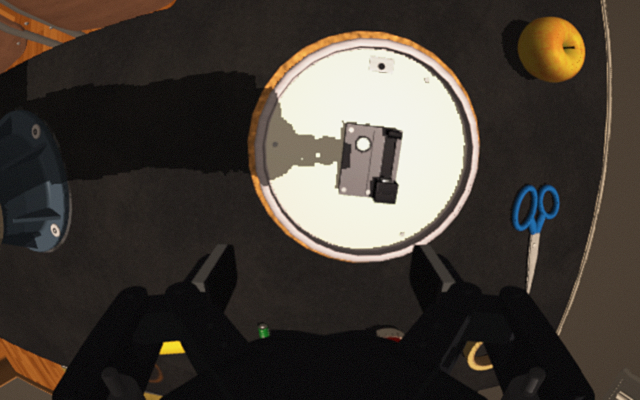

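```bash
python3 - <<'E'
import cv2
im=cv2.imread("pics/w0.png")[110:220,320:430]
cv2.imwrite("pics/w0z.png",cv2.resize(im,(600,600),interpolation=cv2.INTER_CUBIC))
E
```

```text
(no output)
```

View pics/w0z.png

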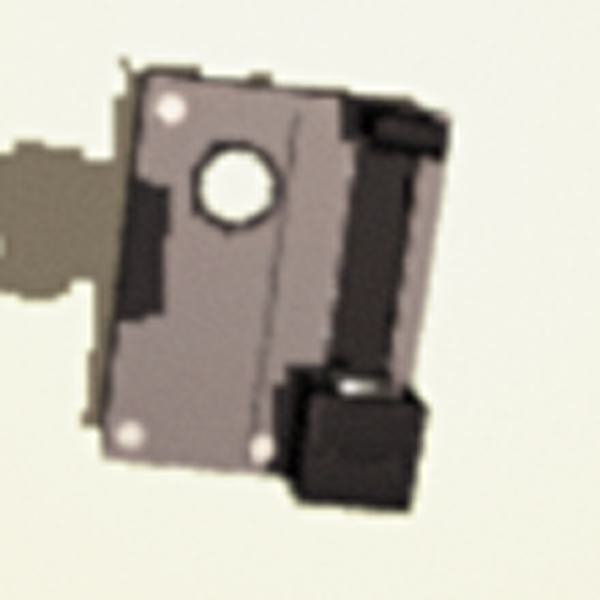

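```bash
cat > fit.py <<'E'
from h import *
from scipy.optimize import least_squares
P=dict(fx=309.7069,fy=309.7069,cx=322.9586,cy=194.4094,rvec=[-2.8542,.0518,.0091],tvec=[-.5069,-.0215,.3522])
def fish(p):
    c=R.from_rotvec(P["rvec"]).as_matrix()@p+P["tvec"]; r=np.hypot(c[0],c[1]); a=np.arctan2(r,c[2])
    return np.array([P["cx"],P["cy"]])+P["fx"]*a*c[:2]/r
pts=[((31,47,2.5),(140,75)),((-44,47,2.5),(105,458)),((31,-12,2.5),(450,115)),
((-22,11.5,19.2),(308,395)),((-22,-11.5,19.2),(427,408)),((-44,11.5,19.2),(297,503)),((-44,-11.5,19.2),(412,512)),
((16,6.3,2.5),(357,160)),((-14,6.3,2.5),(332,355)),((16,-6.3,2.5),(413,175)),((-14,-6.3,2.5),(391,360))]
def res(q):
    out=[]
    c,s=np.cos(q[2]),np.sin(q[2])
    for i,((x,y,z),(u,v)) in enumerate(pts):
        x,y,z=x/1e3,y/1e3,z/1e3
        p=np.array([q[0]+c*x-s*y,q[1]+s*x+c*y,.028+q[3]+z])
        d=fish(p)-np.array([u/5.4545+320,v/5.4545+110])
        if i>=7: d=[d@[np.cos(.1),np.sin(.1)],0]
        out+=list(d)
    return np.array(out)
f=least_squares(res,[.577,.005,1.5,0],loss="soft_l1",x_scale=[.01,.01,.1,.01])
print("bay xy",f.x[:2],"yaw deg",np.degrees(f.x[2]),"e mm",f.x[3]*1e3);print(np.round(res(f.x).reshape(-1,2),2).tolist())
g=least_squares(lambda q:res([*q,0]),f.x[:3]);print(g.x,g.cost,f.cost)
E
python3 fit.py
```

```text
bay xy [0.57556391 0.00380019] yaw deg 82.42335546114639 e mm -3.6479642010980418
[[1.18, 0.44], [-0.24, 0.63], [0.28, -0.1], [0.62, -0.72], [0.62, -0.88], [-0.4, 0.18], [-0.01, 0.47], [-1.03, 0.0], [-1.0, 0.0], [0.2, 0.0], [-0.32, 0.0]]
[0.57490503 0.00461472 1.43924531] 4.001544034665689 2.9368056191599234
```

Request:
{"op": "play_rows", "data": {
  "motion": [60, -1.9, -4.7, 0, 0, 0, 0, 80, -3.8, -9.4, 0, 0, 0, 0, 100, -5.7, -14.1, -2, 0, 0, 0, 100, -7.6, -18.8, -4, 0, 0, 0, 100, -9.5, -23.5, -7, 0, 0, 0]
}}

```text
time_s: 3.5
tcp_pos: [0.4187, -0.231, 0.155]
tcp_rot: [2.257, 2.182, 0.001]
ft_force: [0.2, -1.0, 0.3]
finger_gap: 0.0519
gripper_force: 0.0
```

Request:
{"op": "play_rows", "data": {
  "motion": [100, 0, -0.6, -3, 0, 0, 0, 100, 0, -0.6, -5, 0, 0, 0, 100, 0, -0.6, -5, 0, 0, 0, 100, 0, -0.6, -5, 0, 0, 0, 100, 0, -0.6, -5, 0, 0, 0]
}}

```text
time_s: 4.0
tcp_pos: [0.4199, -0.2353, 0.1059]
tcp_rot: [2.257, 2.183, 0.001]
ft_force: [0.3, -0.1, 0.4]
finger_gap: 0.052
gripper_force: 0.0
```

```bash
python3 - <<'E'
from h import *
np.set_printoptions(precision=4,suppress=True)
P=camera_params("wrist");im=save("wrist","w1");print(get_obs()["tcp_pos"])
for t in("cell","cell_plus"):
    for r in pinpoint("wrist",t)[:1]: print(t,round(r["conf"],2),w("wrist",r["at"],P))
for r in masks_of("wrist","cell")[:1]:
    m=r["mask"]; q=np.argwhere(m)[:,::-1]; print(r["conf"],len(q)); 
    g=np.array([atz("wrist",u,v,.0095,P)[:2] for u,v in q]); 
    c=g.mean(0); U,S,V=np.linalg.svd(g-c,full_matrices=False); t=(g-c)@V.T
    print("c",c,"dir",V[0],"ext",t.min(0),t.max(0))
E
```

```text
[ 0.42   -0.2353  0.1059]
cell 0.76 [ 0.4138 -0.2783  0.008 ]
cell_plus 0.92 [ 0.4119 -0.2303  0.0038]
0.66 1078
c [ 0.4134 -0.2515] dir [ 0.0074 -1.    ] ext [-0.0242 -0.0073] [0.0273 0.0076]
```

View pics/w1.png

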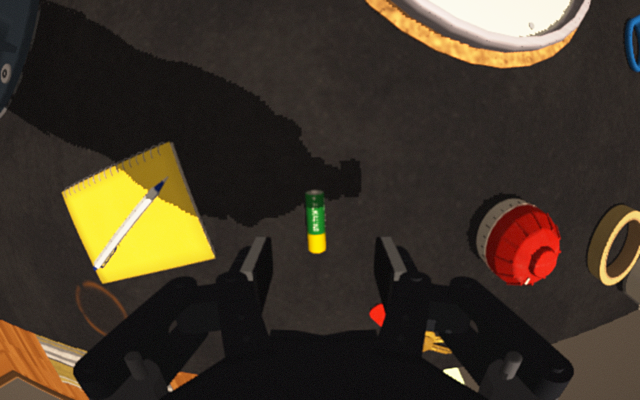

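Request:
{"op": "play_rows", "data": {
  "motion": [100, -0.65, -1.6, -3, 0, 0, 1, 100, -0.65, -1.6, -6, 0, 0, 1, 100, -0.65, -1.6, -8, 0, 0, 1, 100, -0.65, -1.6, -8.8, 0, 0, 1, 100, -0.65, -1.6, -8.8, 0, 0, 1]
}}

```text
time_s: 4.7
tcp_pos: [0.4122, -0.251, 0.0162]
tcp_rot: [-2.239, -2.202, 0.001]
ft_force: [0.5, -0.1, 0.5]
finger_gap: 0.0519
gripper_force: 0.0
```

Request:
{"op": "play_rows", "data": {
  "motion": [255, 0, 0, 0, 0, 0, 0, 255, 0, 0, 0, 0, 0, 0, 255, 0, 0, 0, 0, 0, 0, 255, 0, 0, 0, 0, 0, 0, 255, 0, 0, 0, 0, 0, 0]
}}

```text
time_s: 5.2
tcp_pos: [0.4133, -0.2517, 0.0177]
tcp_rot: [2.239, 2.201, 0.001]
ft_force: [-0.5, 0.9, 6.8]
finger_gap: 0.0136
gripper_force: 31.0
```

Request:
{"op": "play_rows", "data": {
  "motion": [255, 0, 0, 0, 0, 0, 0, 255, 0, 0, 2, 0, 0, 0, 255, 0, 0, 4, 0, 0, 0, 255, 0, 0, 6, 0, 0, 0, 255, 0, 0, 7, 0, 0, 0]
}}

```text
time_s: 5.7
tcp_pos: [0.4132, -0.2518, 0.0885]
tcp_rot: [2.238, 2.201, 0.001]
ft_force: [-0.3, -0.4, -0.3]
finger_gap: 0.0137
gripper_force: 30.4
```

```bash
python3 - <<'E'
from h import *
np.set_printoptions(precision=4,suppress=True)
o=get_obs();P=camera_params("wrist");im=save("wrist","w2");p=o["tcp_pos"];T=R.from_rotvec(o["tcp_rot"])
print(p, T.as_matrix())
for c in("wrist","side","top"):
    if c!="wrist":camera(c)
    for t in("cell","cell_plus"):
        for r in pinpoint(c,t)[:1]: 
            x=w(c,r["at"],P if c=="wrist" else None); print(c,t,round(r["conf"],2),x,"tool",T.inv().apply(x-p))
cv2.imwrite("pics/w2z.png",cv2.resize(im[200:330,220:430,::-1],None,fx=3.8,fy=3.8))
E
```

```text
[ 0.4132 -0.2518  0.0885] [[ 0.0167  0.9999  0.0021]
 [ 0.9999 -0.0167 -0.0013]
 [-0.0013  0.0021 -1.    ]]
wrist cell 0.63 [ 0.4124 -0.2757  0.077 ] tool [-0.024  -0.0005  0.0115]
wrist cell_plus 0.8 [ 0.4095 -0.2292  0.0745] tool [ 0.0225 -0.0042  0.0139]
side cell 0.53 [0.5632 0.0072 0.0044] tool [0.2615 0.1454 0.0841]
side cell_plus 0.45 [ 0.4125 -0.2255  0.0799] tool [ 0.0263 -0.0012  0.0085]
top cell_plus 0.53 [ 0.412  -0.2249  0.0775] tool [ 0.0269 -0.0017  0.0109]
```

View pics/w2z.png

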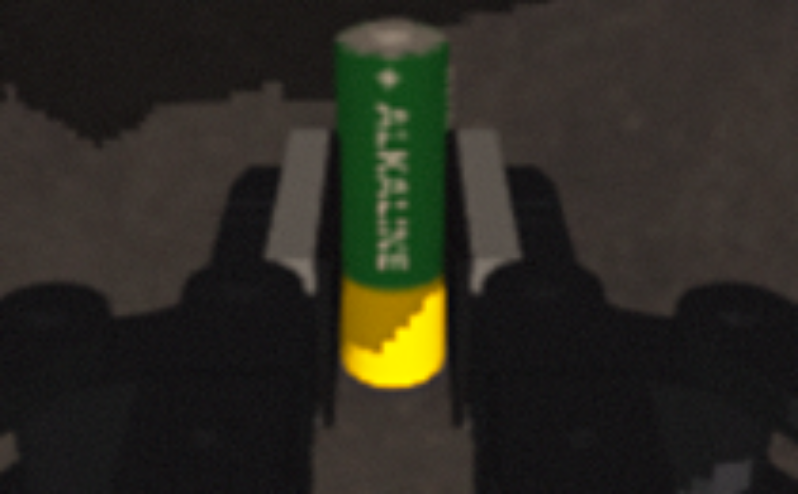

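```bash
cat > plan.py <<'E'
from h import *
np.set_printoptions(precision=2,suppress=True)
import json,os
C=dict(bx=.5755,by=.004,yaw=82.4,e=0.,xf=-.0258,d=.0104)
if os.path.exists("c.json"): C.update(json.load(open("c.json")))
def setc(**k): C.update(k); json.dump(C,open("c.json","w"))
def B(): return R.from_euler("z",C["yaw"],degrees=True), np.array([C["bx"],C["by"],.028+C["e"]])
def pose(xf,zf,th,yf=0):
    """TCP for flat-end centre at bay mm, plus raised th deg"""
    Rb,b=B(); x=Rb.apply([np.cos(np.radians(th)),0,np.sin(np.radians(th))]); 
    y=Rb.apply([0,-1,0]); z=np.cross(x,y); T=R.from_matrix(np.c_[x,y,z])
    return b+Rb.apply(np.array([xf,yf,zf])/1e3)-T.apply([C["xf"],0,C["d"]]),T
def rel(a,base):
    d=(a[0]-base[0])*100; r=(a[1]*base[1].inv()).as_rotvec(degrees=True); return d,r
def meas():
    o=get_obs(); T=R.from_rotvec(o["tcp_rot"]); Rb,b=B(); p=o["tcp_pos"]
    f=Rb.inv().apply(p+T.apply([C["xf"],0,C["d"]])-b)*1e3; q=Rb.inv().apply(p+T.apply([C["xf"]+.05,0,C["d"]])-b)*1e3
    print("flat",f,"plus",q,"th",np.degrees(np.arcsin((q-f)[2]/50)),"F bay",Rb.inv().apply(o["ft_force"]),"t",o["time_s"],"gap",o["finger_gap"],"g",o["gripper_force"])
    return p,T
E
python3 - <<'E'
from plan import *
o=get_obs();base=(o["tcp_pos"],R.from_rotvec(o["tcp_rot"]))
P=camera_params("wrist")
for n,(u,v,z) in dict(plus=(323.4,210,.0781),flattop=(322.6,301.3,.0854)).items():
    x=atz("wrist",u,v,z,P); print(n,x*1e3,"tool x",base[1].inv().apply(x-base[0])*1e3)
for a in [(-15,30,32),(-15,8,32)]: print(a,pose(*a)[0]*1e3,rel(pose(*a),base))
E
```

```text
plus [ 412.24 -228.16   78.1 ] tool x [22.93 -0.24  7.79]
flattop [ 411.05 -274.81   85.4 ] tool x [-23.73  -0.67   0.46]
(-15, 30, 32) [575.68   5.36  80.49] (array([16.36, 25.64, -0.54]), array([31.88, -2.46, -6.49]))
(-15, 8, 32) [575.68   5.36  58.49] (array([16.36, 25.64, -2.74]), array([31.88, -2.46, -6.49]))
```

Request:
{"op": "play_rows", "data": {
  "motion": [255, 0.5, 1, 2, 0, 0, 0, 255, 3, 5, 3, 0, 0, 0, 255, 6, 9, 3, 0, 0, 0, 255, 9, 13, 3, 0, 0, 0, 255, 11, 16.5, 3, 0, 0, -6.6]
}}

```text
time_s: 6.65
tcp_pos: [0.5241, -0.0844, 0.1164]
tcp_rot: [2.363, 2.07, 0.001]
ft_force: [1.0, 0.2, -0.0]
finger_gap: 0.013
gripper_force: 30.4
```

Request:
{"op": "play_rows", "data": {
  "motion": [255, 1.5, 2.3, 0, 7, -1, 0, 255, 3, 4.6, 0, 15, -2, 0, 255, 4.5, 7, 0, 23, -3, 0, 255, 5.36, 9.14, 0, 31.7, -4.2, 0, 255, 5.36, 9.14, 0, 31.7, -4.2, 0]
}}

```text
time_s: 7.15
tcp_pos: [0.5756, 0.0049, 0.1144]
tcp_rot: [-2.04, -1.783, -0.584]
ft_force: [0.1, -0.7, -0.7]
finger_gap: 0.0131
gripper_force: 30.4
```

Request:
{"op": "play_rows", "data": {
  "motion": [255, 0, 0, 0, 0, 0, 0, 255, 0, 0, 0, 0, 0, 0, 255, 0, 0, 0, 0, 0, 0, 255, 0, 0, 0, 0, 0, 0, 255, 0, 0, 0, 0, 0, 0]
}}

```text
time_s: 7.65
tcp_pos: [0.5761, 0.0052, 0.1171]
tcp_rot: [-2.042, -1.79, -0.585]
ft_force: [-0.2, -0.0, -0.6]
finger_gap: 0.0132
gripper_force: 30.4
```

```bash
python3 - <<'E'
from plan import *
setc(xf=-.0264)
b=meas()
for a in [(-15,25,32),(-15,8,32)]: print(a,rel(pose(*a),b))
P=camera_params("wrist");a=save("wrist","w3")[100:340,170:490];s=save("side","side1")
cv2.imwrite("pics/w3z.png",np.vstack([cv2.resize(a,(560,420)),cv2.resize(s[190:260,250:370],(560,327),interpolation=2)[:180+140]])[:600,:,::-1])
for c in("wrist","side"):
  for t in("cell","cell_plus","spring","pocket_roof","hook"):
    for r in pinpoint(c,t)[:1]:
        Rb,o=B(); print(c,t,round(r["conf"],2),Rb.inv().apply(w(c,r["at"],P if c=="wrist" else None)-o)*1e3)
E
```

```text
flat [-15.67  -0.51  66.28] plus [26.77 -0.44 92.72] th 31.929607378095223 F bay [-0.05  0.15 -0.57] t 7.65 gap 0.013187262585945075 g 30.440509915351868
(-15, 25, 32) (array([-0.04,  0.07, -4.13]), array([ 0.07,  0.03, -0.07]))
(-15, 8, 32) (array([-0.04,  0.07, -5.83]), array([ 0.07,  0.03, -0.07]))
wrist cell 0.64 [-16.55  -2.64  64.87]
wrist cell_plus 0.85 [27.59 -1.3  89.44]
wrist spring 0.76 [-19.84   0.9   11.55]
wrist pocket_roof 0.93 [-21.23   2.2   17.7 ]
wrist hook 0.86 [21.89 -0.68 17.51]
side cell 0.63 [-18.97  -0.44  16.63]
side cell_plus 0.69 [-277.24  -52.41  -26.62]
side spring 0.74 [-20.02  -0.99   7.62]
side pocket_roof 0.7 [-17.99   2.34  18.59]
side hook 0.96 [23.47 -1.38 19.73]
```

View pics/w3z.png

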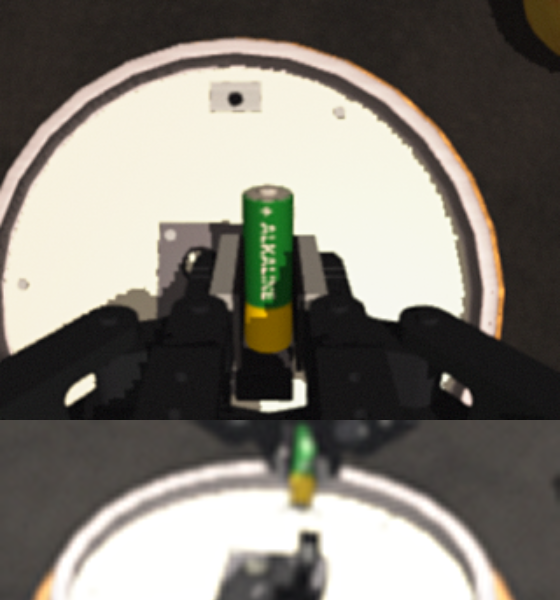

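```bash
python3 - <<'E'
from plan import *
P=camera_params("wrist");Rb,o=B()
f=lambda u,v,z:Rb.inv().apply(atz("wrist",u,v,z,P)-o)*1e3
for e in(-.003,.003): print("roof L,R",f(304.9,313,.0472+e),f(337.4,313,.0472+e),f(305,326,.0472+e),f(337,326,.0472+e))
print("cell flat",f(323.7,301,.028+.066+.006),"plus",f(323.5,209,.028+.0925))
im=cv2.imread("pics/w3.png")[290:340,290:355]
cv2.imwrite("pics/w3r.png",cv2.resize(im,(780,600),interpolation=cv2.INTER_CUBIC))
E
```

```text
roof L,R [-31.96  12.37  16.2 ] [-31.93 -10.27  16.2 ] [-41.35  12.29  16.2 ] [-41.31  -9.99  16.2 ]
roof L,R [-31.28  12.02  22.2 ] [-31.25 -10.    22.2 ] [-40.42  11.95  22.2 ] [-40.38  -9.73  22.2 ]
cell flat [-19.2   -0.59  72.  ] plus [25.42 -0.46 92.5 ]
```

View pics/w3r.png

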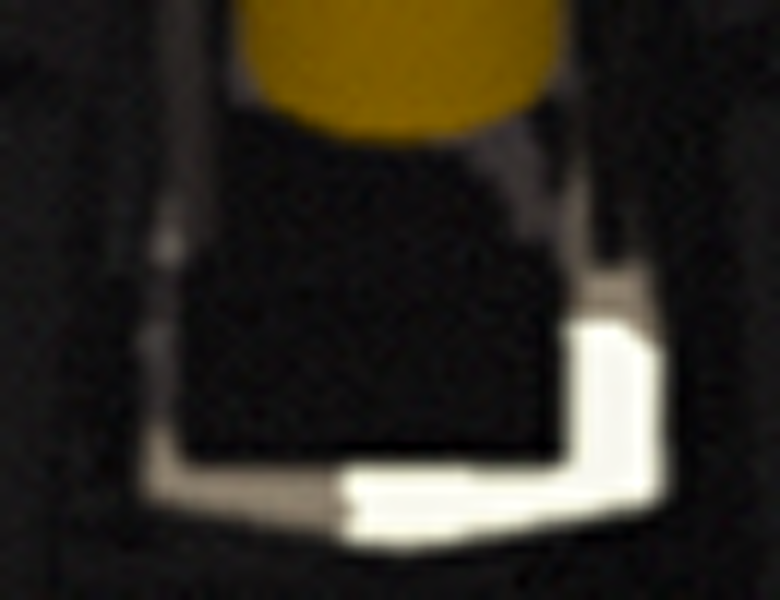

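```bash
python3 - <<'E'
from plan import *
Rb,o=B(); n=o+Rb.apply([.001,.001,0]); setc(bx=n[0],by=n[1]); print(n)
b=meas()
for a in [(-15,20,32),(-15,14,32),(-15,8,32)]: print(a,rel(pose(*a),b))
E
```

```text
[0.57 0.01 0.03]
flat [-16.77  -1.47  65.75] plus [25.64 -1.44 92.23] th 31.976200180560213 F bay [ 0.43 -0.57 -0.01] t 8.25 gap 0.013293212787585216 g 30.4408997297287
(-15, 20, 32) (array([-0.12,  0.19, -4.57]), array([ 0.02, -0.02, -0.05]))
(-15, 14, 32) (array([-0.12,  0.19, -5.17]), array([ 0.02, -0.02, -0.05]))
(-15, 8, 32) (array([-0.12,  0.19, -5.77]), array([ 0.02, -0.02, -0.05]))
```

Request:
{"op": "play_rows", "data": {
  "motion": [255, -0.12, 0.19, -1.5, 0, 0, 0, 255, -0.12, 0.19, -3, 0, 0, 0, 255, -0.12, 0.19, -4.4, 0, 0, 0, 255, -0.12, 0.19, -5.1, 0, 0, 0, 255, -0.12, 0.19, -5.1, 0, 0, 0]
}}

```text
time_s: 8.75
tcp_pos: [0.5744, 0.0071, 0.0648]
tcp_rot: [-2.041, -1.787, -0.583]
ft_force: [0.2, 0.1, -0.5]
finger_gap: 0.0134
gripper_force: 30.4
```

Request:
{"op": "play_rows", "data": {
  "motion": [255, 0, 0, -0.05, 0, 0, 0, 255, 0, 0, -0.1, 0, 0, 0, 255, 0, 0, -0.15, 0, 0, 0, 255, 0, 0, -0.2, 0, 0, 0, 255, 0, 0, -0.25, 0, 0, 0]
}}

```text
time_s: 9.25
tcp_pos: [0.575, 0.0069, 0.0633]
tcp_rot: [-2.042, -1.789, -0.585]
ft_force: [-0.3, 0.9, 0.1]
finger_gap: 0.0132
gripper_force: 30.4
```

```bash
python3 -c "
from plan import *
meas()"
```

```text
flat [-15.04  -0.15  12.47] plus [27.38 -0.11 38.95] th 31.97387152865247 F bay [0.85 0.37 0.08] t 9.25 gap 0.013174379900603059 g 30.440542101860046
```

Request:
{"op": "play_rows", "data": {
  "motion": [255, 0, 0, -0.05, 0, 0, 0, 255, 0, 0, -0.1, 0, 0, 0, 255, 0, 0, -0.15, 0, 0, 0, 255, 0, 0, -0.2, 0, 0, 0, 255, 0, 0, -0.25, 0, 0, 0]
}}

```text
time_s: 9.75
tcp_pos: [0.5749, 0.007, 0.0605]
tcp_rot: [-2.041, -1.788, -0.585]
ft_force: [0.0, -0.0, -0.7]
finger_gap: 0.0131
gripper_force: 30.4
```

Request:
{"op": "play_rows", "data": {
  "motion": [255, 0, 0, -0.05, 0, 0, 0, 255, 0, 0, -0.1, 0, 0, 0, 255, 0, 0, -0.15, 0, 0, 0, 255, 0, 0, -0.15, 0, 0, 0, 255, 0, 0, -0.15, 0, 0, 0]
}}

```text
time_s: 10.25
tcp_pos: [0.5749, 0.007, 0.0591]
tcp_rot: [-2.041, -1.789, -0.585]
ft_force: [1.0, -0.9, -0.2]
finger_gap: 0.0135
gripper_force: 30.4
```

Request:
{"op": "play_rows", "data": {
  "motion": [255, 0, 0, -0.05, 0, 0, 0, 255, 0, 0, -0.1, 0, 0, 0, 255, 0, 0, -0.15, 0, 0, 0, 255, 0, 0, -0.2, 0, 0, 0, 255, 0, 0, -0.2, 0, 0, 0]
}}

```text
time_s: 10.75
tcp_pos: [0.5749, 0.007, 0.057]
tcp_rot: [-2.041, -1.788, -0.585]
ft_force: [-0.2, 0.0, -0.3]
finger_gap: 0.0133
gripper_force: 30.4
```

Request:
{"op": "play_rows", "data": {
  "motion": [255, 0, 0, -0.05, 0, 0, 0, 255, 0, 0, -0.1, 0, 0, 0, 255, 0, 0, -0.15, 0, 0, 0, 255, 0, 0, -0.15, 0, 0, 0, 255, 0, 0, -0.15, 0, 0, 0]
}}

```text
time_s: 11.25
tcp_pos: [0.575, 0.007, 0.0558]
tcp_rot: [-2.041, -1.789, -0.585]
ft_force: [-0.3, 0.3, 2.7]
finger_gap: 0.0131
gripper_force: 30.7
```

Request:
{"op": "play_rows", "data": {
  "motion": [255, -0.01, -0.1, 0.03, 0, 0, 0, 255, -0.02, -0.2, 0.03, 0, 0, 0, 255, -0.04, -0.3, 0.03, 0, 0, 0, 255, -0.05, -0.4, 0.03, 0, 0, 0, 255, -0.05, -0.4, 0.03, 0, 0, 0]
}}

```text
time_s: 11.75
tcp_pos: [0.5745, 0.003, 0.056]
tcp_rot: [-2.041, -1.788, -0.585]
ft_force: [-0.2, 2.5, 3.9]
finger_gap: 0.013
gripper_force: 30.5
```

```bash
python3 -c "
from plan import *
setc(e=-.0012)
meas()"
```

```text
flat [-19.01  -0.13   6.36] plus [23.39 -0.1  32.85] th 31.994486013786844 F bay [2.45 0.48 3.89] t 11.75 gap 0.013036069033154867 g 30.53067147731781
```

Request:
{"op": "play_rows", "data": {
  "motion": [255, -0.01, -0.1, 0.05, 0, 0, 0, 255, -0.02, -0.2, 0.05, 0, 0, 0, 255, -0.04, -0.3, 0.05, 0, 0, 0, 255, -0.04, -0.3, 0.05, 0, 0, 0, 255, -0.04, -0.3, 0.05, 0, 0, 0]
}}

```text
time_s: 12.25
tcp_pos: [0.574, 0.0001, 0.0563]
tcp_rot: [-2.041, -1.788, -0.585]
ft_force: [0.5, 4.8, 0.1]
finger_gap: 0.0132
gripper_force: 30.2
```

```bash
python3 -c "
from plan import *
meas()"
```

```text
flat [-21.9   -0.05   6.68] plus [20.5  -0.02 33.17] th 31.999940943050397 F bay [4.85 0.15 0.09] t 12.25 gap 0.013184308128992798 g 30.210967361927032
```

```bash
cat > go.py <<'E'
from plan import *
import sys
b=meas(); c=np.cos
for a in sys.argv[1:]:
    x,t,dz=map(float,a.split(",")); z=7.35*np.cos(np.radians(t))+dz
    d,r=rel(pose(x,z,t),b); print(a,np.round([*d,*r],2).tolist())
E
python3 - <<'E'
from plan import *
setc(xf=-.0252)
E
python3 go.py -22.5,30,.4 -24,28,.3 -25.5,25,.3 -27,22,.3
```

```text
flat [-20.88  -0.05   7.31] plus [21.52 -0.01 33.81] th 31.999940943050383 F bay [4.85 0.15 0.09] t 12.25 gap 0.013184308128992798 g 30.210967361927032
-22.5,30,.4 [-0.02, -0.08, -0.11, -1.98, 0.24, -0.06]
-24,28,.3 [-0.03, -0.16, -0.17, -3.97, 0.51, -0.06]
-25.5,25,.3 [-0.03, -0.2, -0.25, -6.94, 0.9, -0.06]
-27,22,.3 [-0.04, -0.25, -0.33, -9.92, 1.3, -0.06]
```

Request:
{"op": "play_rows", "data": {
  "motion": [255, 0, 0, 0, 0, 0, 0, 255, -0.01, -0.08, -0.05, -2, 0.25, 0, 255, -0.02, -0.16, -0.11, -4, 0.5, 0, 255, -0.02, -0.16, -0.11, -4, 0.5, 0, 255, -0.02, -0.16, -0.11, -4, 0.5, 0],
  "force": 50
}}

```text
time_s: 12.75
tcp_pos: [0.5738, -0.0007, 0.0555]
tcp_rot: [-2.085, -1.828, -0.52]
ft_force: [1.3, 7.2, 1.0]
finger_gap: 0.0123
gripper_force: 49.6
```

```bash
python3 - <<'E'
from plan import *
setc(e=-.0006)
E
python3 go.py -25.5,25,.3 -27,22,.3 -28,18.5,.3
```

```text
flat [-23.29   0.05   7.06] plus [20.85  0.14 30.54] th 28.015880304833242 F bay [ 7.28 -0.34  1.02] t 12.75 gap 0.01233403404958687 g 49.62279975414276
-25.5,25,.3 [-0.01, -0.11, -0.1, -2.99, 0.42, -0.1]
-27,22,.3 [-0.01, -0.16, -0.19, -5.96, 0.81, -0.1]
-28,18.5,.3 [-0.01, -0.15, -0.29, -9.43, 1.27, -0.1]
```

Request:
{"op": "play_rows", "data": {
  "motion": [255, -0.01, -0.06, -0.05, -1.5, 0.2, 0, 255, -0.01, -0.11, -0.1, -3, 0.4, 0, 255, -0.01, -0.14, -0.14, -4.5, 0.6, 0, 255, -0.02, -0.17, -0.19, -6, 0.8, 0, 255, -0.02, -0.17, -0.19, -6, 0.8, 0]
}}

```text
time_s: 13.25
tcp_pos: [0.5736, -0.0017, 0.0537]
tcp_rot: [-2.149, -1.886, -0.418]
ft_force: [1.0, 9.3, 1.3]
finger_gap: 0.0127
gripper_force: 49.7
```

```bash
python3 go.py -27,22,.3 -28,18.5,.3 -28.2,15,.3
```

```text
flat [-26.36   0.08   7.24] plus [20.01  0.2  25.96] th 21.98443675777875 F bay [9.33 0.24 1.34] t 13.25 gap 0.012703854819253008 g 49.69521224498749
-27,22,.3 [0.0, -0.07, -0.01, 0.02, 0.01, -0.15]
-28,18.5,.3 [0.01, -0.05, -0.12, -3.45, 0.47, -0.15]
-28.2,15,.3 [0.02, 0.03, -0.23, -6.92, 0.93, -0.15]
```

Request:
{"op": "play_rows", "data": {
  "motion": [255, 0, -0.08, -0.02, -0.5, 0, 0, 255, 0.01, -0.1, -0.05, -1.5, 0.2, 0, 255, 0.01, -0.1, -0.09, -2.5, 0.35, 0, 255, 0.01, -0.09, -0.12, -3.5, 0.47, 0, 255, 0.01, -0.09, -0.12, -3.5, 0.47, 0]
}}

```text
time_s: 13.75
tcp_pos: [0.5736, -0.0021, 0.0526]
tcp_rot: [-2.184, -1.918, -0.356]
ft_force: [1.5, 13.3, 1.6]
finger_gap: 0.0121
gripper_force: 49.7
```

```bash
python3 go.py -28.3,18.5,.3 -28.4,15,.3 -28.4,11,.4 -28.4,7,.5
```

```text
flat [-27.84   0.05   7.31] plus [19.56  0.18 23.21] th 18.54782689002171 F bay [13.36  0.3   1.62] t 13.75 gap 0.012113574335946755 g 49.73263084888458
-28.3,18.5,.3 [0.0, -0.05, -0.01, -0.05, -0.01, -0.16]
-28.4,15,.3 [0.02, 0.05, -0.12, -3.52, 0.45, -0.16]
-28.4,11,.4 [0.03, 0.16, -0.25, -7.48, 0.98, -0.16]
-28.4,7,.5 [0.04, 0.26, -0.4, -11.45, 1.5, -0.15]
```

Request:
{"op": "play_rows", "data": {
  "motion": [255, 0, 0.02, -0.03, -0.9, 0.1, 0, 255, 0.01, 0.04, -0.06, -1.8, 0.23, 0, 255, 0.01, 0.06, -0.09, -2.7, 0.34, 0, 255, 0.02, 0.08, -0.12, -3.5, 0.45, 0, 255, 0.02, 0.08, -0.12, -3.5, 0.45, 0]
}}

```text
time_s: 14.25
tcp_pos: [0.5737, -0.0012, 0.0513]
tcp_rot: [-2.22, -1.949, -0.293]
ft_force: [1.3, 13.6, 1.5]
finger_gap: 0.0126
gripper_force: 49.8
```

```bash
python3 go.py -28.3,15,.3 -28.4,11,.4 -28.4,7,.5
```

```text
flat [-28.07  -0.01   7.32] plus [20.22  0.12 20.29] th 15.025139883438868 F bay [13.67  0.49  1.5 ] t 14.25 gap 0.012566333972987951 g 49.81127321720123
-28.3,15,.3 [0.0, -0.02, 0.01, -0.03, -0.0, -0.16]
-28.4,11,.4 [0.01, 0.08, -0.13, -3.99, 0.52, -0.16]
-28.4,7,.5 [0.03, 0.18, -0.27, -7.96, 1.04, -0.16]
```

Request:
{"op": "play_rows", "data": {
  "motion": [255, 0.01, 0.05, 0, 0, 0, 0, 255, 0.01, 0.1, 0, 0, 0, 0, 255, 0.01, 0.1, 0, 0, 0, 0, 255, 0.01, 0.1, 0, 0, 0, 0, 255, 0.01, 0.1, 0, 0, 0, 0]
}}

```text
time_s: 14.75
tcp_pos: [0.5738, -0.001, 0.0512]
tcp_rot: [-2.221, -1.948, -0.292]
ft_force: [-0.1, 10.5, 2.1]
finger_gap: 0.0124
gripper_force: 49.9
```

```bash
python3 - <<'E'
from plan import *
import time
meas()
P=camera_params("wrist");a=save("wrist","w4")
cv2.imwrite("pics/w4z.png",cv2.resize(a[190:340,220:430,::-1],None,fx=3.8,fy=3.8,interpolation=2))
meas()
E
```

```text
flat [-27.87   0.01   7.2 ] plus [20.43  0.1  20.13] th 14.993771575288868 F bay [10.4   1.48  2.07] t 14.75 gap 0.012403524923115793 g 49.85581576824188
flat [-27.86   0.01   7.2 ] plus [20.44  0.1  20.13] th 14.995290977427828 F bay [11.3   0.55  2.26] t 14.8 gap 0.012084781320832664 g 49.85567808151245
```

View pics/w4z.png

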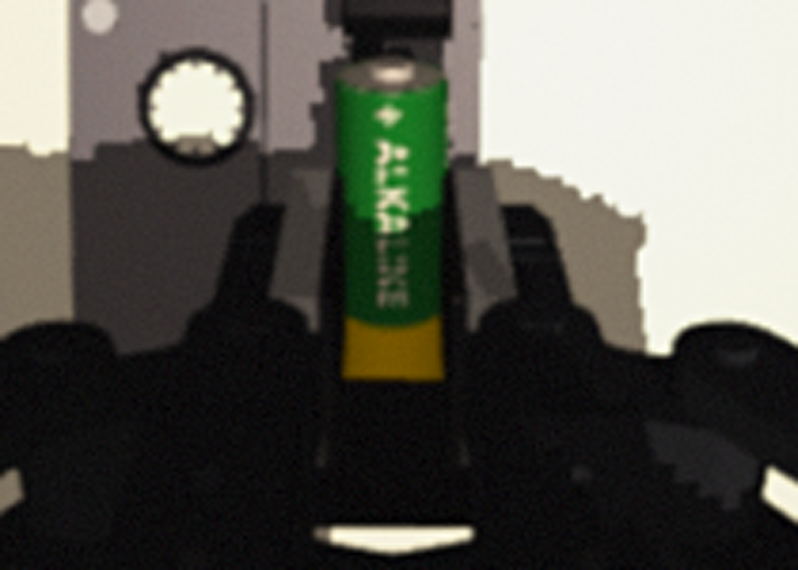

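```bash
python3 go.py -28,13,.2 -28,11,.2 -28,9,.3 -28,7,.4
```

```text
flat [-27.86   0.01   7.2 ] plus [20.44  0.1  20.13] th 14.995290977427828 F bay [11.3   0.55  2.26] t 14.8 gap 0.012084781320832664 g 49.85567808151245
-28,13,.2 [0.01, 0.04, -0.06, -1.98, 0.25, -0.11]
-28,11,.2 [0.02, 0.09, -0.13, -3.96, 0.51, -0.11]
-28,9,.3 [0.02, 0.15, -0.2, -5.95, 0.77, -0.11]
-28,7,.4 [0.03, 0.19, -0.27, -7.93, 1.04, -0.11]
```

Request:
{"op": "play_rows", "data": {
  "motion": [255, 0.01, 0.04, -0.06, -2, 0.25, 0, 255, 0.02, 0.09, -0.13, -4, 0.5, 0, 255, 0.02, 0.14, -0.19, -6, 0.77, 0, 255, 0.02, 0.14, -0.19, -6, 0.77, 0, 255, 0.02, 0.14, -0.19, -6, 0.77, 0]
}}

```text
time_s: 15.3
tcp_pos: [0.5743, 0.0007, 0.0493]
tcp_rot: [-2.28, -2.001, -0.179]
ft_force: [1.1, 11.6, 1.8]
finger_gap: 0.0122
gripper_force: 50.0
```

```bash
python3 go.py -28,7,.4 -28.1,5,.4 -28.1,3,.5
```

```text
flat [-27.68  -0.27   7.68] plus [21.71 -0.14 15.46] th 8.944764657470738 F bay [11.6   0.43  1.84] t 15.3 gap 0.01216337065565053 g 49.98218536376953
-28,7,.4 [-0.02, 0.02, -0.08, -1.92, 0.29, -0.15]
-28.1,5,.4 [-0.01, 0.05, -0.16, -3.91, 0.55, -0.15]
-28.1,3,.5 [-0.01, 0.09, -0.23, -5.89, 0.82, -0.15]
```

Request:
{"op": "play_rows", "data": {
  "motion": [255, 0, 0.02, -0.06, -1.5, 0.2, 0, 255, 0, 0.04, -0.12, -3, 0.4, 0, 255, 0, 0.07, -0.18, -4.5, 0.6, 0, 255, 0, 0.08, -0.21, -5.5, 0.7, 0, 255, 0, 0.08, -0.21, -5.5, 0.7, 0]
}}

```text
time_s: 15.8
tcp_pos: [0.5744, 0.0018, 0.0471]
tcp_rot: [-2.331, -2.047, -0.07]
ft_force: [1.4, 12.6, 1.9]
finger_gap: 0.0125
gripper_force: 50.1
```

```bash
python3 go.py -28,3,.4 -28,1,.4 -28,0,.3
```

```text
flat [-27.89  -0.27   7.86] plus [22.02 -0.11 10.82] th 3.3921123211828865 F bay [12.68  0.31  1.93] t 15.8 gap 0.012527408366333696 g 50.070921778678894
-28,3,.4 [-0.02, -0.0, -0.03, -0.38, 0.12, -0.17]
-28,1,.4 [-0.01, 0.04, -0.11, -2.36, 0.38, -0.17]
-28,0,.3 [-0.01, 0.06, -0.17, -3.35, 0.51, -0.17]
```

Request:
{"op": "play_rows", "data": {
  "motion": [255, 0, 0.03, -0.05, -0.9, 0.13, 0, 255, 0, 0.06, -0.1, -1.8, 0.26, 0, 255, 0, 0.09, -0.15, -2.7, 0.39, 0, 255, 0, 0.12, -0.17, -3.2, 0.45, 0, 255, 0, 0.12, -0.17, -3.2, 0.45, 0]
}}

```text
time_s: 16.3
tcp_pos: [0.5745, 0.0025, 0.0461]
tcp_rot: [-2.361, -2.072, -0.004]
ft_force: [-1.7, 10.0, 9.0]
finger_gap: 0.012
gripper_force: 50.8
```

```bash
python3 go.py -26,0,.3 -25,0,.3
```

```text
flat [-27.78  -0.29   8.2 ] plus [22.22 -0.16  8.33] th 0.14349879155479064 F bay [9.67 2.98 9.03] t 16.3 gap 0.01197835016221012 g 50.79322636127472
-26,0,.3 [0.0, 0.18, -0.06, -0.13, 0.1, -0.14]
-25,0,.3 [0.02, 0.28, -0.06, -0.13, 0.1, -0.14]
```

Request:
{"op": "play_rows", "data": {
  "motion": [255, 0, 0, 0.05, 0, 0, 0, 255, 0.01, 0.06, 0.05, 0, 0, 0, 255, 0.02, 0.12, 0.05, 0, 0, 0, 255, 0.02, 0.16, 0.05, 0, 0, 0, 255, 0.02, 0.16, 0.05, 0, 0, 0]
}}

```text
time_s: 16.8
tcp_pos: [0.5745, 0.0027, 0.0461]
tcp_rot: [2.362, 2.07, 0.002]
ft_force: [-0.6, 4.6, 6.1]
finger_gap: 0.0123
gripper_force: 50.5
```

```bash
python3 - <<'E'
from plan import *
meas(); print(get_obs()["ft_torque"])
for c in("wrist","side"):
  P=camera_params(c);cv2.imwrite(f"pics/{c}5.png",camera(c)[:,:,::-1])
  for t in("cell","cell_plus","pocket_roof","hook"):
    for r in pinpoint(c,t)[:1]:
        Rb,o=B(); print(c,t,round(r["conf"],2),Rb.inv().apply(w(c,r["at"],P)-o)*1e3)
meas()
E
```

```text
flat [-27.6   -0.26   8.28] plus [22.4 -0.2  8.3] th 0.024891641379677778 F bay [4.52 1.16 6.09] t 16.8 gap 0.012257696905655617 g 50.54027080535889
[1.03 0.17 0.  ]
wrist cell 0.67 [-31.19  -2.03   7.99]
wrist cell_plus 0.65 [19.26  1.78  5.83]
wrist pocket_roof 0.57 [-20.91  -1.71  18.83]
wrist hook 0.59 [18.78 -4.2  17.66]
side cell 0.59 [-28.27   0.79  10.95]
side cell_plus 0.43 [22.16 -3.04 10.25]
side pocket_roof 0.7 [-21.91  -0.69  17.72]
side hook 0.86 [22.18 -2.52 20.78]
flat [-27.62  -0.31   8.3 ] plus [22.38 -0.25  8.33] th 0.03544905894919245 F bay [4.66 0.24 5.58] t 17.3 gap 0.012096846502014754 g 50.52872836589813
```

Request:
{"op": "play_rows", "data": {
  "motion": [255, 0, 0, 0.05, 0, 0, 0, 255, 0, 0, 0.1, 0, 0, 0, 255, 0, 0, 0.12, 0, 0, 0, 255, 0, 0, 0.12, 0, 0, 0, 255, 0, 0, 0.12, 0, 0, 0]
}}

```text
time_s: 17.8
tcp_pos: [0.5746, 0.0033, 0.0464]
tcp_rot: [-2.361, -2.071, -0.003]
ft_force: [2.1, 8.4, -3.7]
finger_gap: 0.0122
gripper_force: 49.6
```

```bash
python3 -c "
from plan import *
meas(); print(get_obs()['ft_torque'])"
```

```text
flat [-26.96  -0.23   8.59] plus [23.04 -0.15  8.68] th 0.10239970758018363 F bay [ 8.63 -0.98 -3.67] t 17.8 gap 0.012178609314963193 g 49.55323934555054
[ 1.7  -0.53 -0.03]
```

Request:
{"op": "play_rows", "data": {
  "motion": [255, 0, 0, -0.06, 0, 0, 0, 255, 0.01, 0.06, -0.06, 0, 0, 0, 255, 0.02, 0.12, -0.06, 0, 0, 0, 255, 0.02, 0.18, -0.06, 0, 0, 0, 255, 0.02, 0.18, -0.06, 0, 0, 0]
}}

```text
time_s: 18.3
tcp_pos: [0.5748, 0.0046, 0.0462]
tcp_rot: [2.362, 2.071, 0.002]
ft_force: [3.0, 5.6, -0.4]
finger_gap: 0.0123
gripper_force: 49.9
```

```bash
python3 -c "
from plan import *
meas(); print(get_obs()['ft_torque'])"
```

```text
flat [-25.69  -0.27   8.41] plus [24.31 -0.21  8.44] th 0.040135144607804374 F bay [ 5.92 -2.19 -0.36] t 18.3 gap 0.012316849750492367 g 49.882054924964905
[ 1.19 -0.41  0.01]
```

Request:
{"op": "play_rows", "data": {
  "motion": [200, 0, 0, 0, 0, 0, 0, 180, 0, 0, 0, 0, 0, 0, 180, 0, 0, 0, 0, 0, 0, 180, 0, 0, 0.5, 0, 0, 0, 180, 0, 0, 2, 0, 0, 0]
}}

```text
time_s: 18.8
tcp_pos: [0.5736, 0.0041, 0.0657]
tcp_rot: [-2.362, -2.07, 0.002]
ft_force: [-0.3, -0.4, -0.4]
finger_gap: 0.0251
gripper_force: 0.0
```

Request:
{"op": "play_rows", "data": {
  "motion": [180, 0, -2, 3, 0, 0, 0, 180, 0, -4, 6, 0, 0, 0, 180, 0, -6, 9, 0, 0, 0, 180, 0, -6, 9, 0, 0, 0, 180, 0, -6, 9, 0, 0, 0]
}}

```text
time_s: 19.3
tcp_pos: [0.575, -0.0562, 0.1573]
tcp_rot: [2.362, 2.068, 0.003]
ft_force: [0.3, 0.4, -0.6]
finger_gap: 0.025
gripper_force: 0.0
```

```bash
python3 - <<'E'
from plan import *
o=get_obs();print(o["tcp_pos"],o["ft_force"])
for c in("wrist","side"):
  P=camera_params(c);im=camera(c);cv2.imwrite(f"pics/{c}6.png",im[:,:,::-1])
  Rb,b=B()
  if c=="wrist":
    q=b; Q=R.from_rotvec(np.ravel(P["rvec"])).as_matrix()@q+np.ravel(P["tvec"]); r=np.hypot(*Q[:2]); a=np.arctan2(r,Q[2]); u,v=P["cx"]+P["fx"]*a*Q[0]/r,P["cy"]+P["fx"]*a*Q[1]/r; print(u,v)
    z=im[int(v)-60:int(v)+60,int(u)-70:int(u)+70]; 
  else:
    u,v=proj("side",b); s=im[int(v)-25:int(v)+25,int(u)-35:int(u)+35]
  for t in("cell","cell_plus","pocket_roof","hook"):
    for r in pinpoint(c,t)[:1]:
        print(c,t,round(r["conf"],2),Rb.inv().apply(w(c,r["at"],P)-b)*1e3)
cv2.imwrite("pics/fin.png",np.hstack([cv2.resize(z,(500,428),interpolation=2),cv2.resize(s,(300,428),interpolation=2)])[:,:,::-1])
E
```

```text
[ 0.57 -0.06  0.16] [ 0.29  0.35 -0.64]
312.6618169587885 117.49413565851093
wrist cell 0.73 [-24.82  -2.57   7.34]
wrist cell_plus 0.56 [23.47  0.39  7.36]
wrist pocket_roof 0.75 [-21.82   1.26  18.54]
wrist hook 0.8 [20.41 -4.17 19.64]
side cell 0.5 [-25.95  -1.21  11.3 ]
side cell_plus 0.39 [27.46 -1.18 13.04]
side pocket_roof 0.71 [-18.64  -0.42  20.46]
side hook 0.72 [24.34 -1.32 20.43]
```

View pics/fin.png

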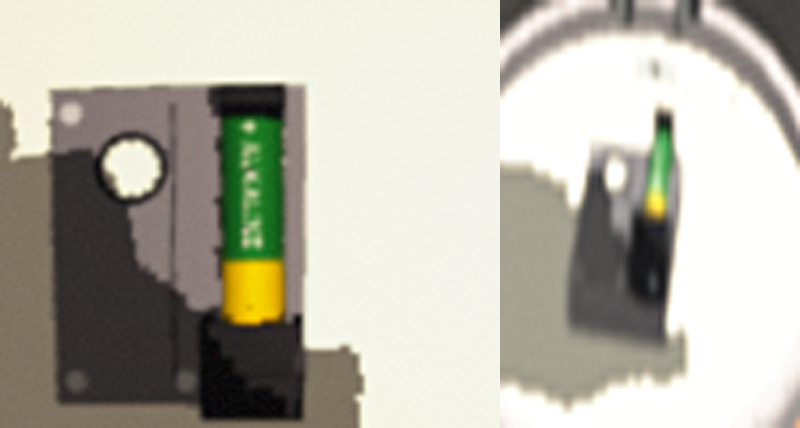

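The picture shows the cell level and straight in the bay. Its flat end is under the roof at crop (253,320), and its plus end is tucked under the hook at (250,115). The gripper is clear, so I'm handing it in.

```bash
python3 -c "
from workcell import *
print(close_job())"
```

```text
the job is handed in; nothing more can be done
None
```

I fitted the AA cell and handed the job in. The last camera views show it level in the bay, flat end under the roof and knobbed end under the hook; the judge's verdict was not returned.

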